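Thread a camera extension bar out of a half-closed carton and hold it up

ROBOT

A 6-joint arm with a two-finger parallel gripper is mounted at the origin on the work surface. World frame = base frame: x ahead of the robot, y to its left, z up, the work surface at z = 0. Lengths are in m, angles in rad, forces in N, time in s.
With the tool pointing down it reaches from about 0.35 to 0.975 m from the base axis. Payload 4.9 kg.
Tool frame: the origin (TCP) lies at the very end of the fingers, on their centre line; the grasp point (between the pads) lies 19 mm behind it; z points along the fingers, y is the line along which they close (so a half turn about z gives the same grasp; the last joint's range is limited). The gripper opens to 85 mm and grips with 20 to 120 N. Pads are 22 mm wide; open, the fingers measure 114 mm over their backs; the gripper's body (76 mm by 85 mm) begins 54 mm behind the grasp point. The pads swing forward as they close: fully open they stand 13 mm farther back than shut.
Start: joints at [1.001, 0.053, 1.613, -0, 1.476, -0.119], TCP at [0.272, 0.563, 0.231] pointing down, gripper open.
Joint ranges: [-3.01, 3.01], [-1.01, 2.22], [0.06, 2.58], [-1.02, 4.17], [0.09, 2.62], [-3.14, 3.14]. Speed limits (rad/s): [2.57, 2.57, 3.14, 3.14, 3.14, 3.14].

INTERFACE

Orientations are given as a rotation vector (axis times angle).
In Python, from station import ctrl, imaging gives the robot as it stands.
- The arm moves only by the tool play_rows, never from a script. Its argument "series" is a list of rows, each a list of 3 entries, a list of its own where there are three numbers: the opening, from 0 (shut) to 1 (fully open), then the shift along the tool's x, y, z each as a share of 0.05 m, from -1 to 1, then the turn, a rotation vector about the tool's x, y, z each as a share of 8 degrees, from -1 to 1. In form: [[grip, [dx, dy, dz], [ax, ay, az]], ...]. A call has 1 to 8 rows; each row shifts and turns the commanded pose from where the row before left it, along the tool's axes as they then stand; what a row does not reach is not made up. A row lasts 1/8 s, in which the tool goes at most 62.5 mm and 10.7 degrees, less where a joint would pass 70% of its speed; a pose out of reach is approached as far as the arm can. A call with a number of a shift or a turn outside -1 to 1 is refused whole. A call with a gripper value outside its range is refused whole. The fingers move at their own pace and stop on an object; "force" is the grip in N (left out, the last holds). Time passes only in rows, so rows that do not move let the fingers close. It gives the time, the measured TCP pose, the force, the opening and the grip force at its end, in the units of the state.
- ctrl.get_obs(): the state, without advancing time (a new reading comes with each control period).
- imaging.get_image(name): name is "side" or "top"; returns a dict with "color" (420x560x3 uint8, blue, green, red), "fx", "fy", "cx", "cy" (pixels), "extrinsics" (4x4, takes a point from world to camera coordinates). Camera axes: x right, y down, z forward; pixel columns grow to the right and rows downward; lengths in m; the calibration is good to about 2 mm. A picture is of the moment at which its call begins. There is no depth.
- ctrl.finish_job(): hands the job in; it is judged then, once.
The state is a dict: "t": time; "q": joint angles; "dq": joint speeds; "effort": joint torques, N m; "tool_pos": TCP position; "tool_rot": TCP orientation; "contact_force": force on the tool from outside, world axes, zero at the start; "wrist_torque": the same for the moment, N m; "opening": finger opening in m; "grip_force": force on a finger pad.
Only numpy, scipy, OpenCV 4.12 (cv2) and the standard library are available. Lean on these libraries where they do the work, as an engineer would, in place of code of your own. Each camera call takes 0.05 s, during which the arm holds its last target. There are 200 camera calls.

TASK

Take the white camera extension bar out of the half-closed carton: it is longer than the gap between the two taped-down end flaps, so tilt it and bring it out one end first, without forcing it or the gripper against the cardboard. Then hold it over the middle of the blue assembly pad, level and lengthwise along the pad, about 15 cm above it, and finish while holding it motionless there, touching nothing else and with the cameras, dish and tin left where they were.

Things in the scene. Friction and masses are not known exactly. Their poses are not given: they have to be found in the camera images.
- bracket_center (a point): Centre (and centre of mass) of the loose camera extension bar, 0.18 to 0.35 kg: white square tube 22 x 22 mm with a black square flange 32 x 32 x 6 mm on each end, 230 mm long over all. x runs along it, z is up. It lies on its flanges roughly along the carton, this centre 16 mm above the carton floor, 20 mm above the table (tube from 9 to 31 mm above the table). Grasp the tube across, from above.
- bracket_end_a (a point): Centre of the outer face of the bar's flange on its +x end, 115 mm from the bar's centre.
- bracket_end_b (a point): Centre of the outer face of the bar's flange on its -x end, 115 mm from the bar's centre.
- carton: Low brown carton, fixed. Origin: centre of underside, on the table; x along, y across, z up. Inside 344 (x) by 144 mm (y); floor and walls 4 mm thick, walls 74 mm high. Two rigid taped end flaps cover it from each end wall to 90 mm from the centre (underside 70, top 74 mm above the table): opening 180 mm (x) by 144 mm (y), centred. Long flaps hang outside the long walls (162 mm wide there).
- pad: Blue assembly pad lying fixed on the table, 300 mm (x) by 150 mm (y), 3 mm thick, thin white lines along its long edges. Origin: centre of its underside, at table height; x along its length. Carton and pad lie one to the left and one to the right in front of the robot; which is which varies.
- cam_a_center (a point): Bystander: centre of a loose white box-shaped camera with a black front, lying, about 180 x 80 mm (x, y) and 78 mm high; on the left (+y) of the work area. Not to be moved.
- cam_b_center (a point): Bystander: centre of a second such camera, on the right (-y) of the work area. Not to be moved.
- dish: Bystander: small round steel screw dish, 68 mm across, 24 mm high, loose, between carton and pad, near the robot; origin at the centre of its underside. Not to be moved.
- tin: Bystander: brass-coloured tin, 72 mm across, 85 mm high, loose, between carton and pad, beyond the dish; origin at the centre of its underside. Not to be moved.
Not all that is in view belongs to the job. Leave any pink look-alike of the part that bears bracket_center alone.

How it is judged:
On the way:
1. one end of the bar sticks out through the opening while its other end is still down in the carton, below the flaps (((z of bracket_end_a in the frame of carton above 0.09 m and z of bracket_end_b in the frame of carton below 0.07 m and x of bracket_end_b in the frame of carton between -0.172 and 0.172 m and y of bracket_end_b in the frame of carton between -0.072 and 0.072 m) or (z of bracket_end_b in the frame of carton above 0.09 m and z of bracket_end_a in the frame of carton below 0.07 m and x of bracket_end_a in the frame of carton between -0.172 and 0.172 m and y of bracket_end_a in the frame of carton between -0.072 and 0.072 m))), for 0.1 s.
At the end, for the whole second after the job is handed in: Held still in the fingers, touching nothing else: centre within 50 mm of the pad's middle, 100 to 210 mm above the table, level within 10 degrees, along the pad within 12 degrees either way round. Cameras, dish and tin within 20 mm of where they were (contact force between the fingers and bracket above 2 N and z of bracket_center in the frame of pad between 0.1 and 0.21 m and horizontal distance between bracket_center and pad below 0.05 m and angle between the x axis of bracket_center and the x axis of pad, either way round below 0.22 rad and angle between bracket_center's own x axis and vertical between 1.391 and 1.751 rad and linear speed of bracket below 0.03 m/s and angular speed of bracket below 0.2 rad/s and contact force between bracket and carton below 0.2 N and contact force between bracket and cam_a below 0.2 N and contact force between bracket and cam_b below 0.2 N and contact force between bracket and dish below 0.2 N and contact force between bracket and tin below 0.2 N and contact force between bracket and pad below 0.2 N and distance of each of cam_a_center, cam_b_center, dish, tin from where it was at the start of the episode below 0.02 m); the arm keeps its last pose, push and grip.
It fails at once if a camera, the dish or the tin is shifted by more than 20 mm (distance of any of cam_a_center, cam_b_center, dish, tin from where it was at the start of the episode above 0.02 m).
It fails at once if the carton is pushed or pulled with more than 40 N, which would tear the cardboard (contact force between carton and anything else above 40 N).
It also fails if it takes over 51 s, if anything falls off the work surface, if the arm or the gripper's body presses on something with over 40 N, if the wrist force passes 120 N, or if a joint passes its speed limit or range.

## Working session

There is one attempt and no reset: what is moved stays moved. The work goes in short steps, Python scripts to look and compute and a tool call to move; the robot and the scene stay as the last step left them, time stands still between calls to the robot, and variables do not carry over. Pictures are saved under pics/ and viewed, at most 10 in all, crops included, and the job is handed in when it is done.

Besides the shell and the picture viewer there is one more tool, called after "Request:" as name([rows], argument=value, ...), one row to a line, values as JSON. play_rows: Moves the arm, as the interface text tells. Shift numbers are shares of 0.05 m and turn numbers shares of 8 degrees, none past 1 either way. Its arguments: {"type":"object","properties":{"series":{"type":"array"},"force":{"type":"number"}},"required":["series"]}

```bash
mkdir -p pics; cat > h.py <<'E'
import numpy as np,cv2
from station import ctrl,imaging
from scipy.spatial.transform import Rotation as R
def ray(im,u,v,z):
    E=np.array(im["extrinsics"]);Rm=E[:3,:3];c=-Rm.T@E[:3,3]
    d=Rm.T@np.array([(u-im["cx"])/im["fx"],(v-im["cy"])/im["fy"],1.])
    return c+d*(z-c[2])/d[2]
def proj(im,p):
    E=np.array(im["extrinsics"]);q=E[:3,:3]@p+E[:3,3]
    return im["fx"]*q[0]/q[2]+im["cx"],im["fy"]*q[1]/q[2]+im["cy"]
E
python3 - <<'E'
from h import *
o=ctrl.get_obs();print(o)
for n in("top","side"):
    im=imaging.get_image(n);cv2.imwrite(f"pics/{n}0.png",im["color"])
    E=np.array(im["extrinsics"]);print(n,-E[:3,:3].T@E[:3,3],im["fx"],E[:3,:3].round(3).tolist())
    np.save(n+"0.npy",im,allow_pickle=True)
E
```

```text
{'t': 0.0, 'q': array([ 1.00101498e+00,  5.33273543e-02,  1.61429031e+00,  1.84789328e-05,
        1.47599253e+00, -1.19008144e-01]), 'dq': array([-5.39267953e-05, -1.82402046e-04, -1.43589344e-04,  7.21657310e-04,
        2.64748020e-04, -3.43644209e-04]), 'effort': array([ 1.59023639e-03, -3.93676829e+01, -3.70176816e+01,  2.93708149e-05,
        6.96788571e-03,  3.21699233e-06]), 'tool_pos': array([0.27195202, 0.56204476, 0.23008351]), 'tool_rot': array([-7.01939476e-01, -3.06145199e+00,  2.97263614e-03]), 'contact_force': array([0.32539687, 0.9782529 , 0.64465557]), 'wrist_torque': array([ 0.03782498,  0.06023367, -0.01021523]), 'grip_force': 0.0, 'opening': 0.08553865970775135}
top [0.2600793 0.0139448 1.3484938] 503.0228474869344 [[0.028, -0.999, 0.022], [-0.984, -0.031, -0.174], [0.174, -0.017, -0.985]]
side [-0.06573076  1.25261292  1.10898671] 526.8583632618623 [[-0.919, -0.393, 0.017], [-0.253, 0.558, -0.79], [0.301, -0.731, -0.612]]
```

View pics/top0.png

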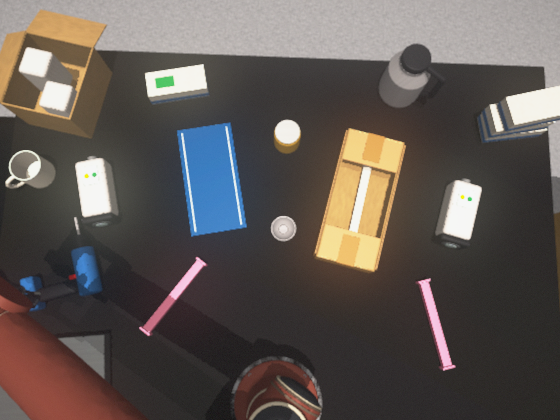

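View pics/side0.png

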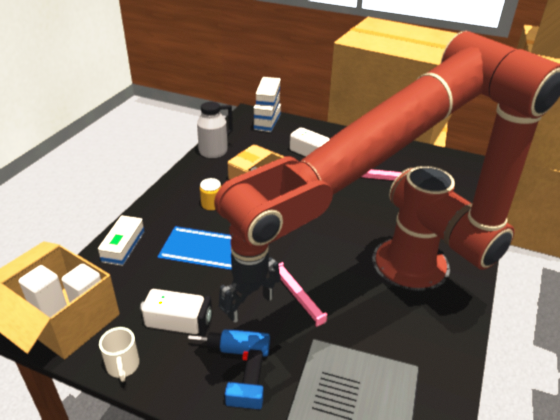

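The top view shows the carton at about (360,200) with the white bar running from about (367,168) to (352,232). The pad is at (212,180), the tin at (287,135), the dish at (283,228) and the cameras at (97,190) and (459,213). The arm starts on the left.

```bash
python3 - <<'E'
from h import *
im=np.load("top0.npy",allow_pickle=True).item();I=im["color"];H=cv2.cvtColor(I,cv2.COLOR_BGR2HSV)
def mask(lo,hi,roi):
    m=cv2.inRange(H,lo,hi);k=np.zeros_like(m);x0,y0,x1,y1=roi;k[y0:y1,x0:x1]=m[y0:y1,x0:x1];return k
def big(m):return max(cv2.findContours(m,cv2.RETR_EXTERNAL,cv2.CHAIN_APPROX_NONE)[0],key=cv2.contourArea)
def rect(name,c,z):
    P=np.array([ray(im,u,v,z)[:2] for u,v in c[:,0,:].astype(float)],np.float32)
    r=cv2.minAreaRect(P*1000);b=cv2.boxPoints(r);e=[b[1]-b[0],b[2]-b[1]];L=max(e,key=np.linalg.norm)
    print(name,np.round(r[0],1),np.round(r[1],1),"ang",round(np.degrees(np.arctan2(L[1],L[0])),1))
rect("pad",big(mask((100,120,60),(125,255,255),(160,110,260,250))),.003)
m=mask((0,0,150),(180,70,255),(325,150,400,250));rect("bar",big(m),.031)
cm=mask((8,80,60),(30,255,255),(310,125,410,275));
cm=cv2.morphologyEx(cm|m,cv2.MORPH_CLOSE,np.ones((5,5)));rect("carton",big(cm),.074)
cv2.imwrite("pics/crop.png",cv2.resize(I[120:280,300:420],None,fx=3.7,fy=3.7,interpolation=cv2.INTER_CUBIC))
for n,(u,v,z) in dict(tin=(287,132,.085),dish=(283,228,.024),camb=(463,208,.078),cama=(95,188,.078)).items():print(n,ray(im,u,v,z).round(3))
E
```

```text
pad [586.7 198.7] [302.1 152.1] ang 11.1
bar [ 536.1 -206.3] [ 23.9 182.9] ang -12.2
carton [ 529.9 -199. ] [256.5 405.5] ang -0.8
tin [ 0.697 -0.005  0.085]
dish [ 0.451 -0.003  0.024]
camb [ 0.51  -0.466  0.078]
cama [0.532 0.483 0.078]
```

View pics/crop.png

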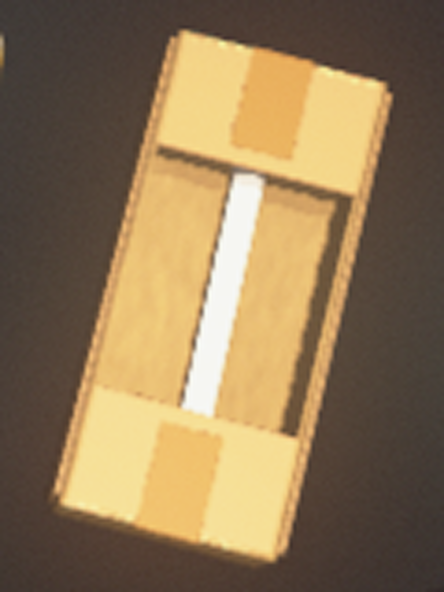

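The crop shows the carton flaps and the tube, with both black flanges hidden under the flaps. Next I'll compute the carton frame from the flap corners, and add a helper that turns a target pose into row units.

```bash
cat >> h.py <<'E'
def plan(p,Rt,n,cur=None,skip=None):
    "equal rows taking the tool to pose (p,Rt): per-row shift/turn in interface shares"
    o=ctrl.get_obs();p0,R0=cur if cur else (o["tool_pos"],R.from_rotvec(o["tool_rot"]))
    r=(R0.inv()*Rt).as_rotvec()/n;D=R0.inv().apply(np.array(p)-p0)
    S=sum(R.from_rotvec(r*k).as_matrix() for k in range(n))
    d=np.linalg.solve(S,D);print(n,"rows",(d/.05).round(2).tolist(),(r/np.radians(8)).round(2).tolist())
    return np.array(p),Rt
def down(ang,tilt=0.):
    "tool z down, tool y horizontal across direction ang; tilt raises the +ang end. x axis along +-ang nearest now"
    o=ctrl.get_obs();R0=R.from_rotvec(o["tool_rot"]);a=np.radians(ang)
    u=np.array([np.cos(a),np.sin(a),0]);best=None
    tl=R.from_rotvec(np.radians(tilt)*np.cross(u,[0,0,1.]))
    for s in(1,-1):
        x=s*u;z=np.array([0,0,-1.]);Rt=tl*R.from_matrix(np.c_[x,np.cross(z,x),z])
        m=(R0.inv()*Rt).magnitude()
        if best is None or m<best[0]:best=(m,Rt)
    return best[1]
E
python3 - <<'E'
from h import *
im=np.load("top0.npy",allow_pickle=True).item()
q={k:ray(im,300+u/3.7,120+v/3.7,.074)[:2] for k,(u,v) in dict(FL=(180,32),FR=(388,85),NL=(62,500),NR=(275,560),fl=(160,148),fr=(352,194),nl=(95,388),nr=(297,436)).items()}
a=[np.degrees(np.arctan2(*(q[i]-q[j])[::-1])) for i,j in(("FL","NL"),("FR","NR"))];print("carton ang",a)
print("len",np.linalg.norm(q["FL"]-q["NL"]),"wid",np.linalg.norm(q["FL"]-q["FR"]))
c=sum(q[k] for k in("FL","FR","NL","NR"))/4;c2=sum(q[k] for k in("fl","fr","nl","nr"))/4;print(c,c2)
b=np.array([.5361,-.2063]);t=np.radians(np.mean(a));M=np.array([[np.cos(t),np.sin(t)],[-np.sin(t),np.cos(t)]])
print("bar in carton",M@(b-c))
o=ctrl.get_obs();R0=R.from_rotvec(o["tool_rot"]);print(R0.as_matrix().round(2).tolist())
g=b+.02*np.array([np.cos(np.radians(-12.2)),np.sin(np.radians(-12.2))]);print("grasp",g)
Rt=down(-12.2)
cur=plan([g[0],g[1],.21],Rt,16); 
E
```

```text
carton ang [np.float64(-13.130059011237673), np.float64(-13.543979963521789)]
len 0.34801306702966334 wid 0.15361269446833134
[ 0.52861978 -0.20333866] [ 0.52765223 -0.20250295]
bar in carton [ 0.0079616  -0.00115595]
[[-0.9, 0.44, -0.0], [0.44, 0.9, -0.0], [0.0, -0.0, -1.0]]
grasp [ 0.55564832 -0.2105265 ]
16 rows [-0.66, -0.79, 0.03] [-0.0, -0.0, -0.11]
```

Request:
play_rows([
  [1,[-0.66,-0.79,0],[0,0,-0.11]],
  [1,[-0.66,-0.79,0],[0,0,-0.11]],
  [1,[-0.66,-0.79,0],[0,0,-0.11]],
  [1,[-0.66,-0.79,0],[0,0,-0.11]],
  [1,[-0.66,-0.79,0],[0,0,-0.11]],
  [1,[-0.66,-0.79,0],[0,0,-0.11]],
  [1,[-0.66,-0.79,0],[0,0,-0.11]],
  [1,[-0.66,-0.79,0],[0,0,-0.11]],
])

```text
t: 1.1
tool_pos: [0.3935, 0.1677, 0.2309]
tool_rot: [-0.512, -3.1, 0.0]
contact_force: [0.7, 1.0, -0.1]
opening: 0.0853
grip_force: 0.0
```

Request:
play_rows([
  [0.8,[-0.66,-0.79,0],[0,0,-0.11]],
  [0.8,[-0.66,-0.79,0],[0,0,-0.11]],
  [0.8,[-0.66,-0.79,0],[0,0,-0.11]],
  [0.8,[-0.66,-0.79,0],[0,0,-0.11]],
  [0.8,[-0.66,-0.79,0],[0,0,-0.11]],
  [0.8,[-0.66,-0.79,0],[0,0,-0.11]],
  [0.8,[-0.66,-0.79,0],[0,0,-0.11]],
  [0.8,[-0.66,-0.79,0],[0,0,-0.11]],
])

```text
t: 2.1
tool_pos: [0.5622, -0.2077, 0.2307]
tool_rot: [-0.321, -3.124, -0.001]
contact_force: [-0.1, 0.3, 0.3]
opening: 0.0683
grip_force: 0.0
```

```bash
python3 - <<'E'
from h import *
o=ctrl.get_obs();print(o["t"],o["tool_pos"],o["opening"],o["contact_force"])
g=[.5556,-.2105];Rt=down(-12.2)
cur=plan([*g,.12],Rt,4);plan([*g,.008],Rt,6,cur)
im=imaging.get_image("side");cv2.imwrite("pics/side1.png",im["color"])
E
```

```text
2.1 [ 0.56223424 -0.20771619  0.23069289] 0.06829930557855621 [-0.14435446  0.29164909  0.32795812]
4 rows [0.03, -0.02, 0.55] [0.0, -0.0, 0.01]
6 rows [0.0, 0.0, 0.37] [0.0, 0.0, 0.0]
```

View pics/side1.png

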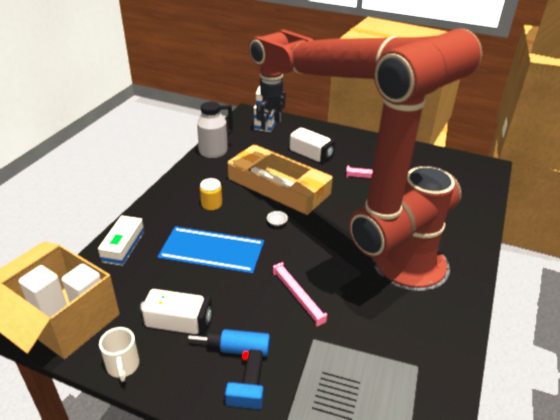

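The side view shows the carton clear of the arm at about (280,178), with the gripper above it and the bar ends still hidden. I'll descend now.

Request:
play_rows([
  [0.6,[0.03,-0.02,0.55],[0,0,0.01]],
  [0.6,[0.03,-0.02,0.55],[0,0,0.01]],
  [0.6,[0.03,-0.02,0.55],[0,0,0.01]],
  [0.6,[0.03,-0.02,0.55],[0,0,0.01]],
  [0.6,[0,0,0.4],[0,0,0]],
  [0.6,[0,0,0.4],[0,0,0]],
  [0.6,[0,0,0.4],[0,0,0]],
  [0.6,[0,0,0],[0,0,0]],
])

```text
t: 3.15
tool_pos: [0.554, -0.2081, 0.0591]
tool_rot: [-0.33, -3.121, -0.002]
contact_force: [0.2, 0.2, -0.4]
opening: 0.051
grip_force: 0.0
```

```bash
python3 - <<'E'
from h import *
o=ctrl.get_obs();print(o["t"],o["tool_pos"],o["opening"],o["contact_force"])
plan([.5556,-.2105,.009],down(-12.2),4)
im=imaging.get_image("top");c=im["color"][120:280,300:420];s=imaging.get_image("side")["color"][120:230,200:350]
a=cv2.resize(c,(390,520));b=cv2.resize(s,(400,293));v=np.zeros((520,795,3),np.uint8);v[:,:390]=a;v[:293,395:]=b
cv2.imwrite("pics/c2.png",v)
E
```

```text
3.15 [ 0.55400237 -0.20812491  0.05906621] 0.05101290064824073 [ 0.20889745  0.1585848  -0.36678025]
4 rows [-0.01, -0.01, 0.25] [0.0, -0.01, 0.0]
```

View pics/c2.png

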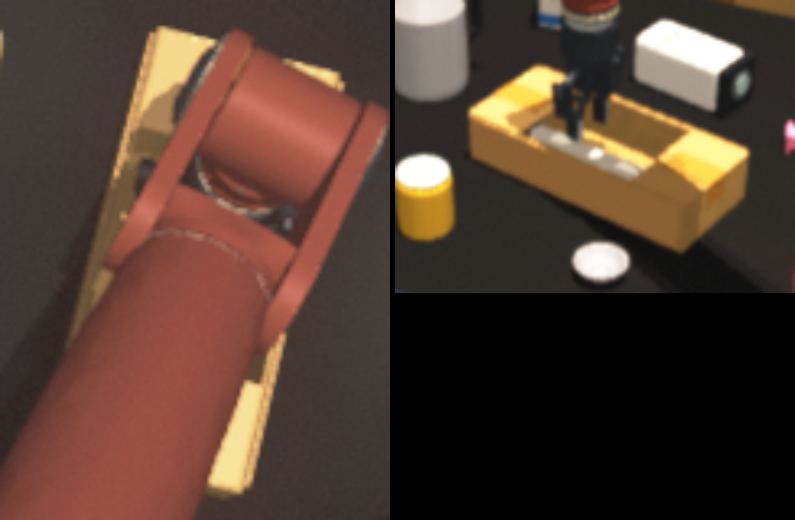

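The crops show the fingers straddling the tube inside the opening. The arm blocks the top view, so the side view will serve from here. I'll go down and grip.

Request:
play_rows([
  [0.6,[0,-0.02,0.25],[0,0,0]],
  [0.6,[0,-0.02,0.25],[0,0,0]],
  [0.6,[0,-0.01,0.25],[0,0,0]],
  [0.6,[0,0,0.24],[0,0,0]],
  [0.6,[0,0,0],[0,0,0]],
  [0.2,[0,0,0],[0,0,0]],
  [0.15,[0,0,0],[0,0,0]],
  [0,[0,0,0],[0,0,0]],
], force=70)

```text
t: 4.25
tool_pos: [0.5555, -0.2117, 0.0128]
tool_rot: [0.33, 3.123, -0.001]
contact_force: [0.5, 0.3, 2.0]
opening: 0.0204
grip_force: 70.9
```

Request:
play_rows([
  [0,[0,0,0],[0,0,0]],
  [0,[0,0,0],[0,0,0]],
  [0,[0,0,0],[0,0,0]],
  [0,[0,0,0],[0,0,0]],
])

```text
t: 4.75
tool_pos: [0.5555, -0.2117, 0.0128]
tool_rot: [0.33, 3.123, -0.001]
contact_force: [-0.0, -0.4, 6.1]
opening: 0.0203
grip_force: 71.1
```

Request:
play_rows([
  [0,[0,0,-0.12],[0,0,0]],
  [0,[0,0,-0.12],[0,0,0]],
  [0,[0,0,-0.12],[0,0,0]],
  [0,[0.2,0,0],[0,0,0]],
  [0,[0.2,0,0],[0,0,0]],
  [0,[0.2,0,0],[0,0,0]],
  [0,[0.2,0,0],[0,0,0]],
  [0,[0,0,0],[0,0,0]],
])

```text
t: 5.75
tool_pos: [0.5147, -0.2026, 0.0295]
tool_rot: [-0.331, -3.124, -0.0]
contact_force: [1.1, 0.3, -2.2]
opening: 0.0202
grip_force: 70.4
```

```bash
python3 - <<'E'
from h import *
o=ctrl.get_obs();print(o["t"],o["tool_pos"],o["opening"],o["contact_force"],o["wrist_torque"])
im=imaging.get_image("side");np.save("s.npy",im,allow_pickle=True)
# predicted pixel (crop coords) along bar axis points, spacing from grasp
T=o["tool_pos"];u=R.from_rotvec(o["tool_rot"]).apply([-1,0,0])
for d in(-.1,0,.06,.075,.095,.115):
    q=T+u*d+np.array([0,0,.016]);x,y=proj(im,q);print(d,round((x-200)*5),round((y-120)*5))
cv2.imwrite("pics/c3.png",cv2.resize(im["color"][120:230,200:350],None,fx=5,fy=5,interpolation=cv2.INTER_CUBIC))
E
```

```text
5.75 [ 0.51465633 -0.2025917   0.02950672] 0.020170855543040853 [ 1.07484996  0.25102579 -2.15598355] [ 0.0127016  -0.0156025  -0.00403666]
-0.1 528 330
0 411 282
0.06 343 254
0.075 326 248
0.095 304 239
0.115 283 230
```

View pics/c3.png

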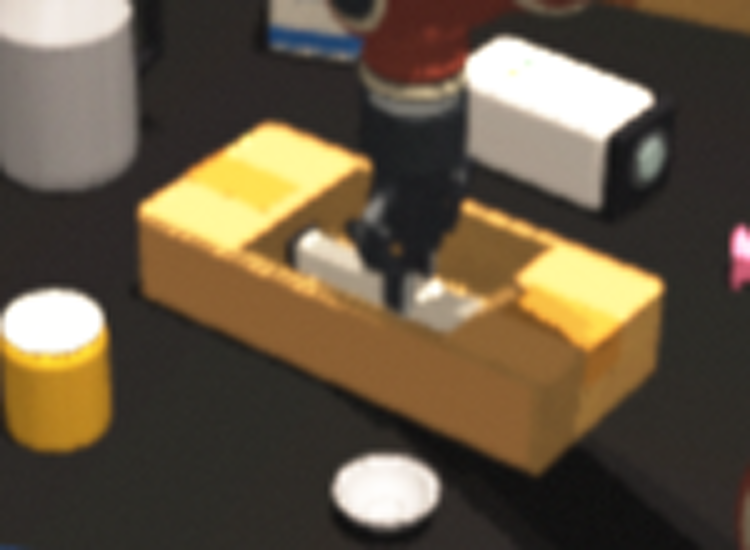

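The crop shows the far flange free of the far flap at about (298,250), roughly 97 mm from the grasp. I'll slide 10 mm more towards the robot, lower 12 mm, then tilt about the near end.

```bash
python3 - <<'E'
from h import *
o=ctrl.get_obs();p=o["tool_pos"];R0=R.from_rotvec(o["tool_rot"]);x=R0.apply([1,0,0]);ang=np.degrees(np.arctan2(-x[1],-x[0]));print(ang)
c=plan(p+.010*x+[0,0,-.012],R0,2)
b=np.array([.133,0,-.016]);pb=c[0]+R0.apply(b)
Rt=down(ang,20);c2=plan(pb-Rt.apply(b),Rt,8,c);print(c2[0])
u=-x
c3=plan(c2[0]+u*.085+[0,0,.02],Rt,5,c2);c4=plan(c3[0]+[0,0,.13],Rt,4,c3)
E
```

```text
-12.079133012653331
2 rows [0.1, -0.0, 0.12] [0.0, 0.0, 0.0]
8 rows [-0.01, 0.0, -0.12] [0.0, -0.31, -0.0]
[ 0.50302845 -0.20020067  0.06421083]
5 rows [-0.35, 0.0, 0.04] [0.0, 0.0, 0.0]
4 rows [-0.22, 0.0, -0.61] [0.0, 0.0, 0.0]
```

Request:
play_rows([
  [0,[0.1,0,0.12],[0,0,0]],
  [0,[0.1,0,0.12],[0,0,0]],
  [0,[-0.01,0,-0.12],[0,-0.31,0]],
  [0,[-0.01,0,-0.12],[0,-0.31,0]],
  [0,[-0.01,0,-0.12],[0,-0.31,0]],
  [0,[-0.01,0,-0.12],[0,-0.31,0]],
  [0,[0,0,0],[0,0,0]],
])

```text
t: 6.68
tool_pos: [0.506, -0.201, 0.0426]
tool_rot: [0.313, 2.951, -0.028]
contact_force: [0.5, 0.2, -2.7]
opening: 0.0206
grip_force: 70.4
```

Request:
play_rows([
  [0,[-0.01,0,-0.12],[0,-0.31,0]],
  [0,[-0.01,0,-0.12],[0,-0.31,0]],
  [0,[-0.01,0,-0.12],[0,-0.31,0]],
  [0,[-0.01,0,-0.12],[0,-0.31,0]],
  [0,[0,0,0],[0,0,0]],
  [0,[0,0,0],[0,0,0]],
])

```text
t: 7.42
tool_pos: [0.5027, -0.2002, 0.0658]
tool_rot: [0.294, 2.781, -0.052]
contact_force: [-0.5, -0.4, -2.1]
opening: 0.0208
grip_force: 70.4
```

```bash
python3 - <<'E'
from h import *
o=ctrl.get_obs();print(o["t"],o["tool_pos"],o["opening"],o["contact_force"],o["wrist_torque"])
im=imaging.get_image("side")
T=o["tool_pos"];Rt=R.from_rotvec(o["tool_rot"])
for d in(-.1,0,.06,.08,.1,.115):
    x,y=proj(im,T+Rt.apply([-d,0,-.016]));print(d,round((x-200)*5),round((y-120)*5))
cv2.imwrite("pics/c4.png",cv2.resize(im["color"][120:230,200:350],None,fx=5,fy=5,interpolation=cv2.INTER_CUBIC))
E
```

```text
7.425 [ 0.50265136 -0.20023837  0.06575588] 0.02076460782356188 [-0.45386999 -0.39172511 -2.06684767] [ 0.06281229  0.29621366 -0.03105036]
-0.1 542 334
0 433 249
0.06 368 199
0.08 347 182
0.1 325 166
0.115 310 153
```

View pics/c4.png

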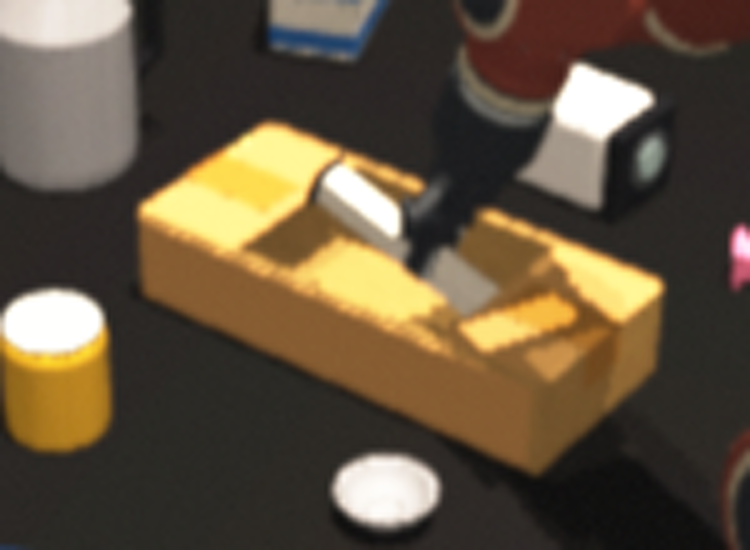

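The crop shows the far end raised out through the opening, with the flange at about (322,185), about 115 mm up and following the tilt. Contact forces are low, so I'll draw the bar out along its axis and lift.

Request:
play_rows([
  [0,[-0.35,0,0.04],[0,0,0]],
  [0,[-0.35,0,0.04],[0,0,0]],
  [0,[-0.35,0,0.04],[0,0,0]],
  [0,[-0.35,0,0.04],[0,0,0]],
  [0,[-0.35,0,0.04],[0,0,0]],
  [0,[0,0,0],[0,0,0]],
  [0,[-0.08,0,-0.22],[0,0,0]],
  [0,[-0.08,0,-0.22],[0,0,0]],
])

```text
t: 8.48
tool_pos: [0.586, -0.2179, 0.1098]
tool_rot: [0.294, 2.782, -0.051]
contact_force: [-0.8, -0.1, -1.5]
opening: 0.0205
grip_force: 70.4
```

Request:
play_rows([
  [0,[-0.2,0,-0.55],[0,0,0]],
  [0,[-0.2,0,-0.55],[0,0,0]],
  [0,[-0.2,0,-0.55],[0,0,0]],
  [0,[-0.2,0,-0.55],[0,0,0]],
  [0,[0,0,0],[0,0,0]],
])

```text
t: 9.1
tool_pos: [0.5882, -0.219, 0.2313]
tool_rot: [0.293, 2.774, -0.056]
contact_force: [0.4, -0.2, -2.2]
opening: 0.0206
grip_force: 70.4
```

```bash
python3 - <<'E'
from h import *
o=ctrl.get_obs();p=o["tool_pos"];print(o["t"],p,o["opening"],o["contact_force"],o["wrist_torque"],o["q"])
Rl=down(-12.1);c=plan([p[0],p[1],.24],Rl,6)
a=np.radians(11.1);g=.018  # grasp is 18 mm toward the far end from bar centre
t=np.array([.5867+g*np.cos(a),.1987+g*np.sin(a)])
Rp=down(11.1);c2=plan([*t,.24],Rp,16,c);plan([*t,.135],Rp,6,c2)
E
```

```text
9.1 [ 0.58818829 -0.21903827  0.23126571] 0.02061242658595638 [ 0.426892   -0.16886564 -2.15448109] [0.04021757 0.24800187 0.01923538] [-0.52169448 -0.1602864   1.84680227  0.11567966  1.11893873 -1.91498375]
6 rows [-0.01, -0.0, -0.03] [-0.0, 0.42, 0.0]
16 rows [-0.01, 0.53, 0.0] [0.0, 0.0, -0.18]
6 rows [0.0, 0.0, 0.35] [0.0, 0.0, 0.0]
```

Request:
play_rows([
  [0,[-0.01,0,-0.03],[0,0.42,0]],
  [0,[-0.01,0,-0.03],[0,0.42,0]],
  [0,[-0.01,0,-0.03],[0,0.42,0]],
  [0,[-0.01,0,-0.03],[0,0.42,0]],
  [0,[-0.01,0,-0.03],[0,0.42,0]],
  [0,[-0.01,0,-0.03],[0,0.42,0]],
  [0,[0,0,0],[0,0,0]],
])

```text
t: 9.98
tool_pos: [0.5879, -0.2182, 0.2341]
tool_rot: [-0.329, -3.117, -0.002]
contact_force: [-0.7, -0.4, -2.3]
opening: 0.0204
grip_force: 70.3
```

Request:
play_rows([
  [0,[-0.01,0.53,0],[0,0,-0.18]],
  [0,[-0.01,0.53,0],[0,0,-0.18]],
  [0,[-0.01,0.53,0],[0,0,-0.18]],
  [0,[-0.01,0.53,0],[0,0,-0.18]],
  [0,[-0.01,0.53,0],[0,0,-0.18]],
  [0,[-0.01,0.53,0],[0,0,-0.18]],
  [0,[-0.01,0.53,0],[0,0,-0.18]],
  [0,[-0.01,0.53,0],[0,0,-0.18]],
])

```text
t: 10.98
tool_pos: [0.617, -0.0079, 0.2348]
tool_rot: [-0.014, -3.136, -0.002]
contact_force: [-0.8, -0.1, -1.7]
opening: 0.0204
grip_force: 70.3
```

Request:
play_rows([
  [0,[-0.01,0.53,0],[0,0,-0.18]],
  [0,[-0.01,0.53,0],[0,0,-0.18]],
  [0,[-0.01,0.53,0],[0,0,-0.18]],
  [0,[-0.01,0.53,0],[0,0,-0.18]],
  [0,[-0.01,0.53,0],[0,0,-0.18]],
  [0,[-0.01,0.53,0],[0,0,-0.18]],
  [0,[-0.01,0.53,0],[0,0,-0.18]],
  [0,[-0.01,0.53,0],[0,0,-0.18]],
])

```text
t: 11.98
tool_pos: [0.6043, 0.2031, 0.2351]
tool_rot: [0.301, -3.121, -0.003]
contact_force: [0.4, 0.6, -2.2]
opening: 0.0203
grip_force: 70.3
```

```bash
python3 - <<'E'
from h import *
o=ctrl.get_obs();p=o["tool_pos"];print(o["t"],p,o["opening"],o["contact_force"])
a=np.radians(11.1);g=.018
plan([.5867+g*np.cos(a),.1987+g*np.sin(a),.135],down(11.1),6)
E
```

```text
11.975 [0.60429307 0.20309832 0.23509001] 0.02033225784026046 [ 0.3699636   0.56299576 -2.20251296]
6 rows [-0.0, -0.0, 0.33] [0.0, -0.01, -0.0]
```

Request:
play_rows([
  [0,[0,0,0.33],[0,0,0]],
  [0,[0,0,0.33],[0,0,0]],
  [0,[0,0,0.33],[0,0,0]],
  [0,[0,0,0.33],[0,0,0]],
  [0,[0,0,0.33],[0,0,0]],
  [0,[0,0,0.2],[0,0,0]],
  [0,[0,0,0],[0,0,0]],
  [0,[0,0,0],[0,0,0]],
])

```text
t: 12.98
tool_pos: [0.6052, 0.2027, 0.1444]
tool_rot: [0.3, -3.123, -0.003]
contact_force: [0.2, 1.1, -1.7]
opening: 0.0205
grip_force: 70.4
```

Request:
play_rows([
  [0,[0,0,0],[0,0,0]],
  [0,[0,0,0],[0,0,0]],
  [0,[0,0,0],[0,0,0]],
  [0,[0,0,0],[0,0,0]],
])

```text
t: 13.48
tool_pos: [0.6047, 0.2026, 0.1438]
tool_rot: [0.3, -3.122, -0.003]
contact_force: [-1.2, 0.5, -2.1]
opening: 0.0205
grip_force: 70.4
```

```bash
python3 - <<'E'
from h import *
o=ctrl.get_obs();T=o["tool_pos"];Rt=R.from_rotvec(o["tool_rot"]);print(o["t"],T,Rt.as_matrix().round(3).tolist(),abs(o["dq"]).max())
im=imaging.get_image("side")
for d in(-.133,-.115,0,.08,.097,.115):
    x,y=proj(im,T+Rt.apply([-d,0,-.016]));print(d,round((x-120)*4),round((y-130)*4))
cv2.imwrite("pics/c5.png",cv2.resize(im["color"][130:280,120:310],None,fx=4,fy=4,interpolation=cv2.INTER_CUBIC))
E
```

```text
13.475 [0.60471695 0.20264449 0.14376842] [[-0.982, -0.19, -0.005], [-0.19, 0.982, 0.001], [0.005, 0.002, -1.0]] 0.001154773606647881
-0.133 502 336
-0.115 478 332
0 327 310
0.08 224 295
0.097 203 292
0.115 180 289
```

View pics/c5.png

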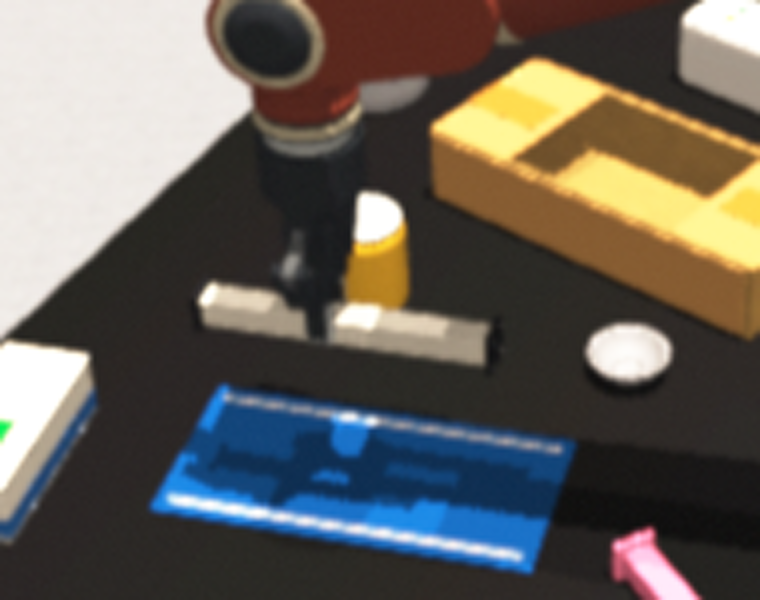

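The crop shows the bar clear over the pad. Its ends are at about (195,308) and (497,345), within about 1.5° of the predicted level line, and nothing is touching it.

```bash
python3 -c "
from station import ctrl
print(ctrl.finish_job())"
```

```text
the job is handed in; nothing more can be done
None
```

I drew the bar out of the carton one end first and handed the job in with it held still and level over the middle of the pad, its centre about 16 cm above the table; forces read low throughout, nothing else was seen to move, and the hand-in returned no verdict.

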